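# Feed the planter, then find the hand of its filler cap and hold it off

## Robot

A 6-joint arm with a two-finger parallel gripper is mounted at the origin on the work surface. World frame = base frame: x ahead of the robot, y to its left, z up, the work surface at z = 0. Lengths are in m, angles in rad, forces in N, time in s.
With the tool pointing down it reaches from about 0.325 to 0.775 m from the base axis. Payload 9.3 kg.
Tool frame: the origin (TCP) lies on the front face of the gripper's body, between the roots of the fingers; the fingertips stand 73 mm ahead of it and the grasp point (between the pads) lies 54 mm ahead of it; z points along the fingers, x is the direction in which the jaws open and shut, and the axes are right-handed (so a half turn about z gives the same grasp; the last joint's range is limited). The gripper opens to 85 mm and grips with 20 to 120 N. Pads are 22 mm wide; open, the fingers measure 114 mm over their backs; the gripper's body (76 mm by 85 mm) begins 54 mm behind the grasp point. The pads swing forward as they close: fully open they stand 13 mm farther back than shut.
Start: joints at [1.182, 0.259, 0.021, 1.334, 0, 1.418], TCP at [0.128, 0.535, 0.304] pointing down, gripper open.
Joint ranges: [-3.04, 3.04], [-0.91, 1.82], [-1.04, 1.36], [-1.92, 1.95], [-1.52, 1.45], [-3.14, 3.14]. Speed limits (rad/s): [2.22, 2.22, 2.79, 3.14, 3.14, 3.14].

## Interface

Orientations are given as a rotation vector (axis times angle).
In Python, from bench import sense, viewer, bot, models gives the robot as it stands.
- The arm moves only by the tool play_rows, never from a script. Its argument "targets" is a list of rows, each a list of 5 numbers: the opening in per cent of the stroke, from 0 (shut) to 100 (fully open), then the shift along the tool's x, y, z in mm, then the turn about the tool's z in degrees. In form: [[claw, tx, ty, tz, turn], ...]. A call has 1 to 5 rows; each row is the pose to reach, as a shift and turn from the pose commanded when the call began, along the tool's axes at that moment; what a row does not reach only later rows make up. A row lasts 1/12 s, in which the tool goes at most 41.7 mm and 7.16 degrees, less where a joint would pass 70% of its speed; a pose out of reach is approached as far as the arm can. A call with a gripper value outside its range is refused whole. The fingers move at their own pace and stop on an object; the grip force is fixed at half the most. Time passes only in rows, so rows that repeat a pose let the fingers close. It gives the time, the measured TCP pose, the force and the opening at its end, in the units of the state.
- sense(): the state, without advancing time (a new reading comes with each control period).
- viewer.grab_frame(name): name is "side" or "top" or "wrist"; returns a dict with "color" (384x512x3 uint8, blue, green, red), "K" (3x3 intrinsics, pixels), "k1" (the pictures are not rectified: a ray, as slopes to the right and down, at radius r is drawn at 1 + k1 r^2 times it, then the intrinsics apply), "cam_to_world" (4x4, takes a point from camera to world coordinates); the wrist camera has in their place "mount" (4x4, takes a point from camera to tool coordinates, whose origin is the TCP and whose axes are the tool frame's). Camera axes: x right, y down, z forward; pixel columns grow to the right and rows downward; lengths in m; the calibration is good to about 2 mm. A picture is of the moment at which its call begins: read the wrist's pose just before it. There is no depth.
- bot.sign_off(): hands the job in, once; it reports no verdict.
Trained networks look in a picture, given as the dict that the camera call returned (one of the last four; its "shot" number tells which), for a name from the list of things; names that differ only in an ending like _2 or _b are one class to them, and where a whole thing is asked for, a point or a joint stands for the part that bears it (a point fixed in the world has none). Each returns a list of dicts, best first, with "conf" (0 to 1); they miss things now and then, are a little off and sometimes report something else, mostly with a low value. They report only what shows in the picture. A call takes as long as a camera call. They do not tell look-alikes from the thing itself.
- models.silhouettes(picture, target): "mask" (384x512 bool, what is visible of it) and "box" ([left, top, right, bottom] in pixels, round what is visible of it).
The state is a dict: "time": time; "q": joint angles; "joint_vel": joint speeds; "joint_torque": joint torques, N m; "tool_pos": TCP position; "tool_rot": TCP orientation; "wrist_force": force on the tool from outside, world axes, zero at the start; "ft_torque": the same for the moment, N m; "grip_width": opening from 0.0 (shut) to 1.0 (fully open).
Only numpy, scipy, OpenCV 4.12 (cv2) and the standard library are available. Lean on these libraries where they do the work, as an engineer would, in place of code of your own. Each camera call takes 0.05 s, during which the arm holds its last target.

## Task

Get the herb planter ready for watering: first take the plant-food plug out of its tray compartment and stand it fully home in the open feed hole of the planter. Then take off the round filler cap: it is a quarter-turn cap and nobody knows whether it loosens clockwise or anticlockwise, so try one way and, if it stops short, the other, and when it is free lift it straight out. Finish while still holding the cap in the gripper, steady, with its lowest part at least 5 cm above the planter's top; leave the other things in the tray where they are.

Things in the scene. Friction and masses are not known exactly. Their poses are not given: they have to be found in the camera images.
- planter: Fixed low terracotta planter, 150 mm along x, 260 mm along y, flat top (deck) 75 mm high; origin at the centre of its underside, on the work surface. Along its y axis lie the filler cap (y = -70 mm), the open feed hole (y = +30 mm) and three small succulents (y about +100 mm, up to 105 mm above the work surface).
- feed_hole (a point): Centre of the mouth of the feed hole, at deck height: a plain round vertical hole, 26 mm in diameter, 40 mm deep. The fully seated plug stands on its floor, its head's underside 6 mm above the deck.
- cap: Loose aluminium filler cap, about 90 g, seated in the planter: flange 54 mm wide and 6 mm thick, flush with the deck; round ribbed hub to grip, 37 mm wide, from 6 to 36 mm above the origin; a raised bar (16 x 6 x 3 mm) on its top runs from the centre along the cap's +x. Origin on the axis at the flange's underside (69 mm above the work surface when seated), z up. Hidden stem with crossbar reaches 19 mm below.
- cap_seat (a point): Centre of the cap's seat, at deck height. The cap starts locked, its x within 6 degrees of the planter's x. One way (it varies) it meets a hard stop 4 to 17 degrees on (under 30 if forced) and stays locked; the other way it turns easily, lifts straight out between 65 and 95 degrees from the planter's x, and stops near 96. No spring, little friction: it stays where it is left.
- tray: Fixed woven-look plastic tray, 200 mm along x, 270 mm along y; walls and dividers 30 mm high, 4 mm thick; floor 4 mm up; origin at the centre of its underside. Three compartments in the half nearer the robot, centred at x = -50 mm, y = -90, 0 and +90 mm, each about 94 x 85 mm; the far half is one channel. A spring clip on the far edge grips a beige remote, 48 mm high.
- plug: White plastic plant-food plug standing upright in one of the three compartments (any of them): shank 20 mm in diameter with a bevelled foot, and from 46 to 62 mm above the foot a cylindrical head 28 mm in diameter. Origin at the centre of its foot, z up. About 40 g.
- vase: Bystander: round-bellied ceramic thimble vase with a narrow neck, 42 mm wide, 48 mm high, upright in a compartment; origin at the centre of its foot.
- spool: Bystander: wooden spool with two flanges, 34 mm wide, 32 mm high, upright in a compartment; origin at the centre of its foot.
- navy_remote: Bystander: flat navy remote, 44 x 145 x 18 mm, lying in the tray's channel; origin at the centre of its underside.
- coaster: Bystander: round brushed aluminium coaster, 76 mm wide, 6 mm thick, in the tray's channel; origin at the centre of its underside.
Things that resemble listed ones, but are neither listed nor needed, are in the scene too. Of the things that look like the plug, take the one that is farthest to the robot's right at the start. What is shaped like the cap but turquoise is not meant.

How it is judged:
On the way, in this order (a step that is already met when the one before it is completed fails the run):
1. the plant-food plug stands fully home in the feed hole (z of plug in the frame of planter below 0.04 m and horizontal distance between plug and feed_hole below 0.007 m and angle between plug's own z axis and vertical below 0.2 rad), for 0.2 s.
2. the cap is lifted out, clear of the planter (height (world z) of cap above 0.139 m and contact force between the fingers and cap above 0.5 N), for 0.2 s.
At the end, for the whole second after the job is handed in: The plug's foot is within 5 mm of the hole's floor, within 7 mm of its axis and upright within 0.2 rad; the cap is held by the fingers, steady (under 30 mm/s), its lowest part at least 45 mm above the deck (origin above 139 mm), touching neither planter nor tray (all of step 1 and all of step 2 and linear speed of cap below 0.03 m/s and contact force between cap and planter below 0.1 N and contact force between cap and tray below 0.1 N); the arm keeps its last pose, push and grip.
It fails at once if the vase is moved more than 30 mm (distance of vase from where it was at the start of the episode above 0.03 m).
It fails at once if the spool is moved more than 30 mm (distance of spool from where it was at the start of the episode above 0.03 m).
It fails at once if the navy remote is moved more than 30 mm (distance of navy_remote from where it was at the start of the episode above 0.03 m).
It fails at once if the coaster is moved more than 30 mm (distance of coaster from where it was at the start of the episode above 0.03 m).
It fails at once if the vase is tipped over (angle between vase's own z axis and vertical above 0.6 rad).
It also fails if it takes over 64 s, if anything falls off the work surface, if the arm or the gripper's body presses on something with over 40 N, if the wrist force passes 120 N, or if a joint passes its speed limit or range.

## Working session

There is one attempt and no reset: what is moved stays moved. The work goes in short steps, Python scripts to look and compute and a tool call to move; the robot and the scene stay as the last step left them, time stands still between calls to the robot, and variables do not carry over. Pictures are saved under pics/ and viewed, and the job is handed in when it is done.

Besides the shell and the picture viewer there is one more tool, called after "Emit:" by a JSON object that holds its "op" and its "data". play_rows: Moves the arm, as the interface text tells. Its arguments: {"type":"object","properties":{"targets":{"type":"array","items":{"type":"array","items":{"type":"number"}}}},"required":["targets"]}

```bash
ls; mkdir -p pics; cat > h.py <<'E'
import numpy as np, cv2
from bench import sense, viewer, bot, models
from scipy.spatial.transform import Rotation as R
def T():
    s=sense(); M=np.eye(4); M[:3,:3]=R.from_rotvec(s["tool_rot"]).as_matrix(); M[:3,3]=s["tool_pos"]; return M
def grab(n):
    M=T(); p=viewer.grab_frame(n)
    p["C"]=np.array(p["cam_to_world"]) if n!="wrist" else M@np.array(p["mount"])
    return p
def ray(p,u,v):
    K=np.array(p["K"]); k=p["k1"]
    d=np.array([(u-K[0,2])/K[0,0],(v-K[1,2])/K[1,1]]); x=d.copy()
    for _ in range(30): x=d/(1+k*(x@x))
    C=p["C"]; return C[:3,3], C[:3,:3]@np.array([x[0],x[1],1])
def at(p,u,v,z):
    o,d=ray(p,u,v); return o+d*(z-o[2])/d[2]
def proj(p,X):
    K=np.array(p["K"]); c=np.linalg.inv(p["C"])@np.append(X,1); x=c[:2]/c[2]; x=x*(1+p["k1"]*(x@x))
    return K[0,0]*x[0]+K[0,2],K[1,1]*x[1]+K[1,2]
E
python3 - <<'E'
from h import *
s=sense(); print({k:np.round(v,3) for k,v in s.items()})
for n in ["side","top","wrist"]:
    p=grab(n); cv2.imwrite(f"pics/a_{n}.png",p["color"]); print(n,p["shot"],np.round(p["C"],3).tolist(),p["K"],p["k1"])
    for t in (["plug","cap","planter","tray"] if n!="wrist" else []):
        print(t,[(round(d["conf"],2),d["box"]) for d in models.silhouettes(p,t)])
E
```

```text
pics
{'time': np.float64(0.0), 'q': array([ 1.182,  0.259,  0.021,  1.334, -0.   ,  1.418]), 'joint_vel': array([-0.002,  0.   ,  0.001, -0.001, -0.002, -0.002]), 'joint_torque': array([-2.0000e-03, -5.5564e+01,  3.4452e+01,  1.4000e-02, -0.0000e+00,
        0.0000e+00]), 'tool_pos': array([0.128, 0.535, 0.303]), 'tool_rot': array([ 2.467e+00,  1.944e+00, -2.000e-03]), 'wrist_force': array([ 0.144, -0.808, -0.362]), 'ft_torque': array([0.017, 0.01 , 0.012]), 'grip_width': np.float64(0.999)}
side 1 [[-0.985, -0.114, 0.128, 0.412], [-0.171, 0.699, -0.695, 0.824], [-0.01, -0.706, -0.708, 0.912], [0.0, 0.0, 0.0, 1.0]] [[450.02583198   0.         259.25240708]
 [  0.         450.02583198 197.18306438]
 [  0.           0.           1.        ]] 0.02702648439334091
plug [(0.83, [254.0, 341.3, 267.4, 364.8]), (0.68, [252.0, 252.7, 265.7, 276.6]), (0.52, [303.0, 291.4, 313.0, 312.5])]
cap [(0.72, [296.6, 118.7, 314.5, 138.6]), (0.61, [220.5, 132.3, 233.2, 147.4]), (0.54, [262.1, 136.7, 276.5, 153.4])]
planter [(0.59, [242.9, 132.9, 301.6, 212.5])]
tray [(0.57, [181.4, 227.2, 283.5, 329.0]), (
[... 173 characters left out ...]
91   0.         263.28453431]
 [  0.         437.28243691 183.73850167]
 [  0.           0.           1.        ]] 0.05619477585104693
plug [(0.73, [268.0, 150.4, 374.2, 225.0]), (0.64, [194.9, 195.4, 200.9, 201.6]), (0.51, [113.4, 208.5, 129.6, 220.4])]
cap [(0.83, [352.6, 128.4, 370.5, 145.2]), (0.8, [335.2, 171.2, 357.6, 193.5]), (0.68, [385.5, 210.6, 406.0, 224.3])]
planter []
tray [(0.67, [145.4, 138.9, 247.2, 224.3])]
wrist 3 [[0.232, 0.935, 0.267, 0.06], [0.973, -0.223, -0.064, 0.551], [-0.001, 0.275, -0.961, 0.374], [0.0, 0.0, 0.0, 1.0]] [[273.34488189   0.         257.14569498]
 [  0.         273.34488189 190.74091984]
 [  0.           0.           1.        ]] -0.004925243430446312
```

```bash
python3 - <<'E'
import cv2
a=cv2.imread("pics/a_top.png"); cv2.imwrite("pics/a_top2.png",cv2.resize(a[110:270,90:430],None,fx=2.3,fy=2.3,interpolation=cv2.INTER_CUBIC))
E
```

```text
(no output)
```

View pics/a_side.png

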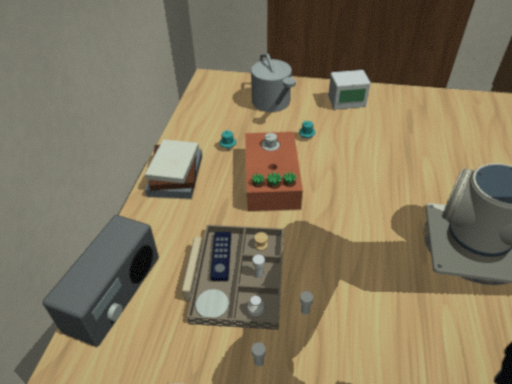

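View pics/a_top.png

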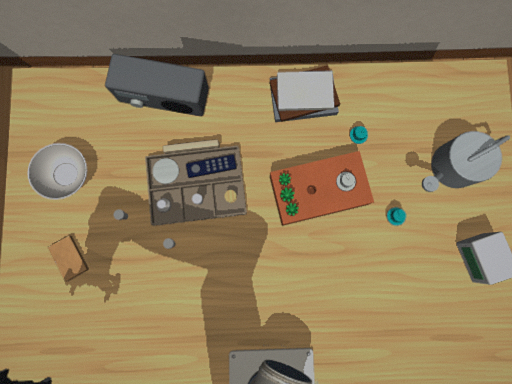

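View pics/a_wrist.png

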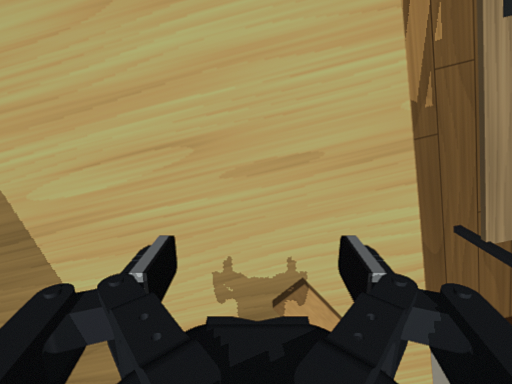

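View pics/a_top2.png

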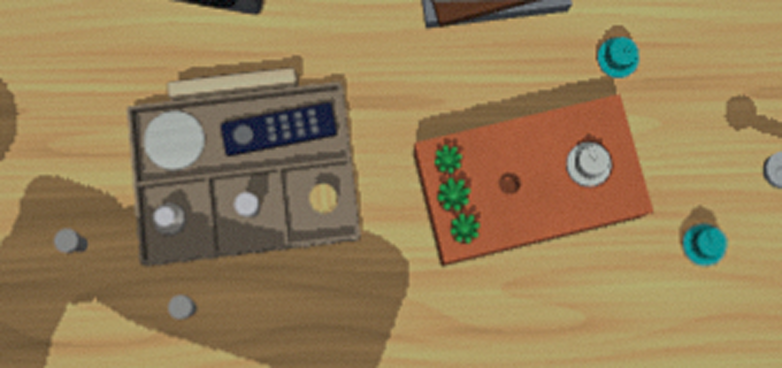

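The top view shows these plug-like things: the white one in the tray's middle compartment (197,198), two grey ones on the table (120,215) and (168,244), and a white-topped thing in the left compartment (163,204), probably the vase. The cap is the silver one at (346,181). The turquoise look-alikes are at (360,134) and (397,216). I choose the plug at (197,198), which is the farthest right (the robot's right is image-right). Next I check it in a crop.

```bash
python3 - <<'E'
from h import *
s=grab("side"); t=grab("top")
a=cv2.resize(s["color"][220:330,180:330],None,fx=5,fy=5,interpolation=cv2.INTER_CUBIC); cv2.imwrite("pics/b1.png",a)
a=cv2.resize(s["color"][120:220,200:330],None,fx=6,fy=6,interpolation=cv2.INTER_CUBIC); cv2.imwrite("pics/b2.png",a)
a=cv2.resize(t["color"][145:230,260:410],None,fx=5.3,fy=5.3,interpolation=cv2.INTER_CUBIC); cv2.imwrite("pics/b3.png",a)
a=cv2.resize(t["color"][130:230,140:255],None,fx=6,fy=6,interpolation=cv2.INTER_CUBIC); cv2.imwrite("pics/b4.png",a)
for p in(s,t):
  for n in ["plug","cap","vase"]:
    print(n,[(round(d["conf"],2),np.round(d["box"],1).tolist()) for d in models.silhouettes(p,n)])
E
```

```text
plug [(0.8, [254.6, 338.8, 267.3, 364.8]), (0.7, [299.8, 288.2, 309.5, 314.9])]
cap [(0.79, [221.4, 129.5, 236.6, 149.7]), (0.71, [296.9, 116.0, 312.9, 140.9]), (0.61, [209.2, 232.3, 233.3, 282.3]), (0.51, [262.4, 135.7, 279.4, 151.3]), (0.31, [182.0, 228.6, 285.1, 330.2])]
vase [(0.68, [246.6, 299.6, 264.0, 317.6])]
plug [(0.57, [161.3, 236.5, 174.6, 250.7]), (0.52, [194.9, 195.2, 199.6, 202.7]), (0.41, [152.2, 157.8, 179.8, 184.9])]
cap [(0.59, [334.3, 169.8, 353.2, 193.8]), (0.58, [384.1, 209.3, 406.6, 224.0]), (0.56, [349.6, 126.6, 368.2, 143.6])]
vase []
```

View pics/b1.png

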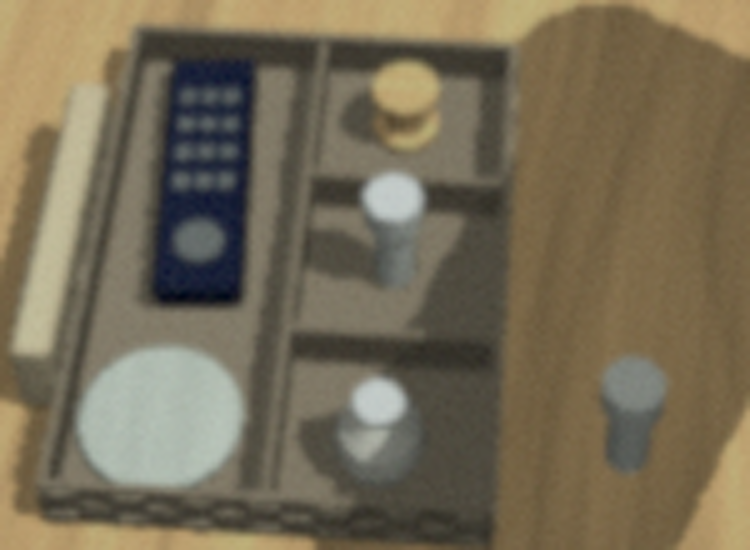

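View pics/b2.png

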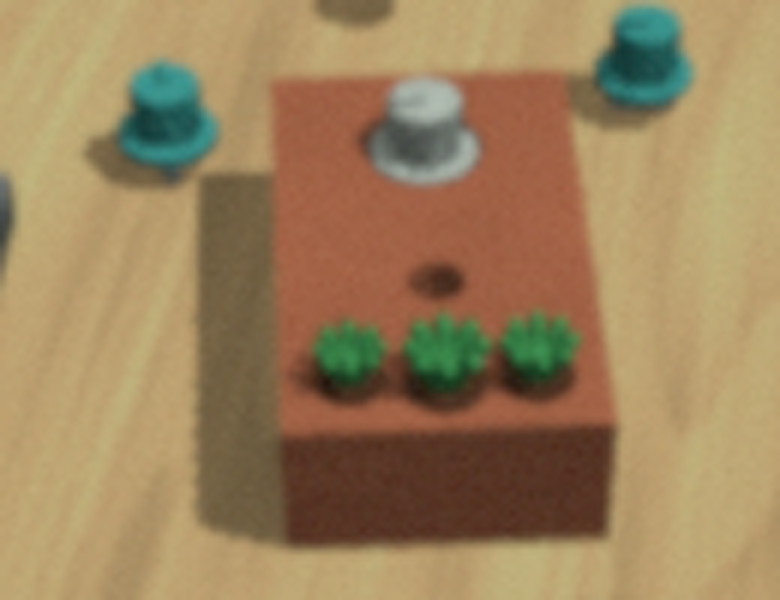

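View pics/b3.png

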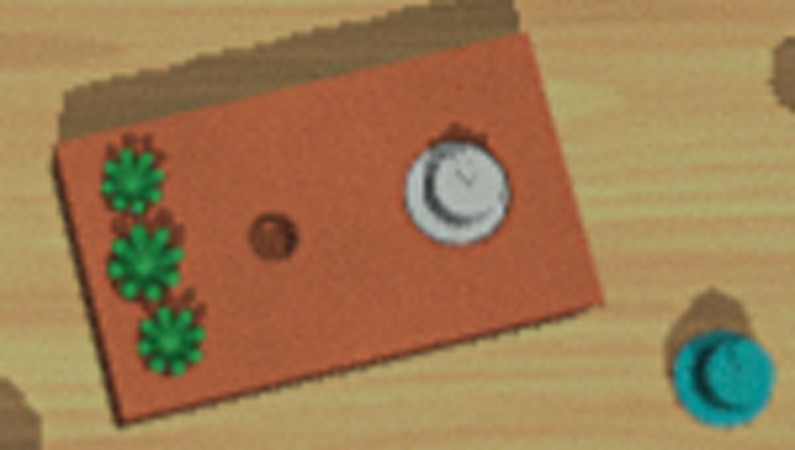

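View pics/b4.png

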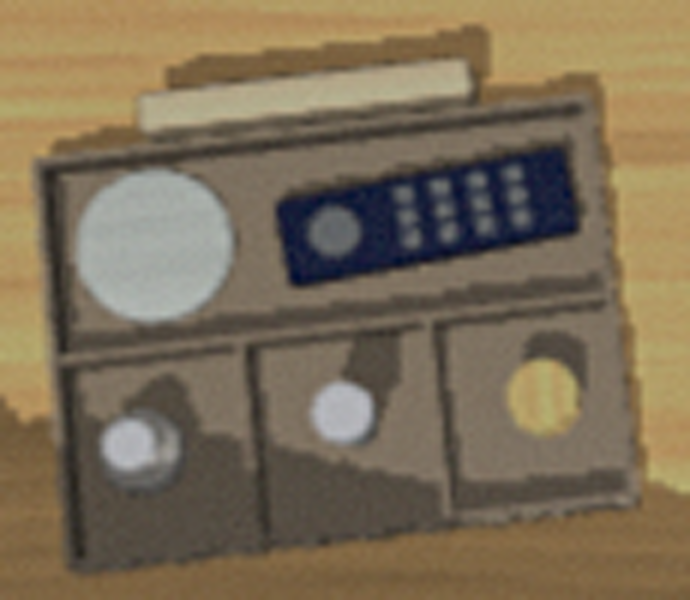

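```bash
python3 - <<'E'
from h import *
t=grab("top"); s=grab("side")
def c(p,x,y,sc,ox,oy,z): return at(p,(x+.5)/sc-.5+ox,(y+.5)/sc-.5+oy,z)
P=[c(t,*q,5.3,260,145,.075) for q in [(55,143),(528,33),(603,303),(120,425)]]
P=np.array(P);print(P.round(4).tolist(),P.mean(0))
print("edges",[np.linalg.norm(P[i]-P[(i+1)%4]).round(4) for i in range(4)],[np.degrees(np.arctan2(*(P[i]-P[(i+1)%4])[[1,0]])).round(1) for i in range(4)])
Q=np.array([c(t,*q,6,140,130,.03) for q in [(38,160),(595,95),(635,505),(70,570)]]);print(Q.round(4).tolist(),Q.mean(0))
print("edges",[np.linalg.norm(Q[i]-Q[(i+1)%4]).round(4) for i in range(4)],[np.degrees(np.arctan2(*(Q[i]-Q[(i+1)%4])[[1,0]])).round(1) for i in range(4)])
print("hole",c(t,273,237,5.3,260,145,.075),c(s,437,280,6,200,120,.075))
print("cap",c(t,457,192,5.3,260,145,.075),c(t,466,186,5.3,260,145,.105),c(s,425,98,6,200,120,.105))
print("plug",c(t,343,411,6,140,130,.066),c(s,393,197,5,180,220,.066))
# side corners planter
S=np.array([c(s,*q,6,200,120,.075) for q in [(283,437),(273,80),(568,73),(615,424)]]);print(S.round(4).tolist(),S.mean(0))
E
```

```text
[[0.6025, -0.0125, 0.075], [0.6557, -0.2665, 0.075], [0.5101, -0.2965, 0.075], [0.453, -0.0416, 0.075]] [ 0.55534199 -0.15428376  0.075     ]
edges [np.float64(0.2595), np.float64(0.1487), np.float64(0.2613), np.float64(0.1523)] [np.float64(101.8), np.float64(11.7), np.float64(-77.4), np.float64(-169.0)]
[[0.6648, 0.3433, 0.03], [0.6911, 0.0747, 0.03], [0.4902, 0.0596, 0.03], [0.467, 0.3257, 0.03]] [0.57826134 0.20084452 0.03      ]
edges [np.float64(0.2699), np.float64(0.2014), np.float64(0.2671), np.float64(0.1986)] [np.float64(95.6), np.float64(4.3), np.float64(-85.0), np.float64(-174.9)]
hole [ 0.54938233 -0.12555426  0.075     ] [ 0.54716912 -0.12423026  0.075     ]
cap [ 0.57086401 -0.22370925  0.075     ] [ 0.56903794 -0.22204529  0.105     ] [ 0.56841623 -0.22238853  0.105     ]
plug [0.53426365 0.19317062 0.066     ] [0.53185708 0.19550676 0.066     ]
[[0.5985, -0.0091, 0.075], [0.6531, -0.2638, 0.075], [0.5053, -0.2935, 0.075], [0.4546, -0.041, 0.075]] [ 0.55289039 -0.151863    0.075     ]
```

Crop checks: the plug is in the middle compartment at (197,198) top and (258,260) side, and it is white with a cylindrical head. The left compartment holds the vase. Its sizes and the planter edges match the given ones within 2 mm. Next I move over the plug.

```bash
cat >> h.py <<'E'
def go(x,y,z,yaw):
    M=T(); d=M[:3,:3].T@(np.array([x,y,z])-M[:3,3]); y0=np.degrees(np.arctan2(M[1,0],M[0,0]))
    turn=-((yaw-y0+180)%360-180)
    print("tcp",M[:3,3].round(4),"yaw",y0.round(2),"tilt",np.degrees(np.arccos(-M[2,2])).round(2),"shift mm",(d*1e3).round(1),"turn",round(turn,2))
E
python3 -c "
from h import *
go(.533,.194,.24,5)"
```

```text
tcp [0.1285 0.5348 0.3039] yaw 76.49 tilt 0.0 shift mm [-236.9  472.9   63.9] turn 71.49
```

Emit:
{"op": "play_rows", "data": {"targets": [[60,-18,36,0,6],[60,-36,72,0,12],[60,-54,108,0,18],[60,-72,144,0,24],[60,-90,180,0,30]]}}

```text
time: 1.47
tool_pos: [0.2834, 0.4039, 0.304]
tool_rot: [-2.889, -1.233, -0.001]
wrist_force: [0.4, 0.4, 0.2]
grip_width: 0.601
```

```bash
python3 -c "
from h import *
go(.533,.194,.24,5)"
```

```text
tcp [0.2834 0.4039 0.304 ] yaw 46.23 tilt 0.02 shift mm [ 21.1 325.4  64. ] turn 41.23
```

Emit:
{"op": "play_rows", "data": {"targets": [[60,3,36,0,6],[60,5,72,4,12],[60,7,108,8,18],[60,9,144,12,24],[60,11,180,16,30]]}}

```text
time: 1.88
tool_pos: [0.4218, 0.2878, 0.2879]
tool_rot: [-3.11, -0.442, -0.001]
wrist_force: [0.3, 1.3, 0.8]
grip_width: 0.595
```

```bash
python3 -c "
from h import *
go(.533,.194,.24,5)"
```

```text
tcp [0.4218 0.2878 0.2879] yaw 16.19 tilt 0.03 shift mm [ 80.7 121.1  47.9] turn 11.19
```

Emit:
{"op": "play_rows", "data": {"targets": [[60,16,24,9,3],[60,32,48,18,6],[60,48,72,27,9],[60,64,96,38,11.2],[60,80.7,121.1,48,11.2]]}}

```text
time: 2.3
tool_pos: [0.5333, 0.195, 0.2394]
tool_rot: [-3.138, -0.141, -0.0]
wrist_force: [0.3, 0.7, 0.3]
grip_width: 0.599
```

```bash
python3 - <<'E'
from h import *
go(.533,.194,.24,5)
p=grab("wrist"); im=p["color"].copy()
for X in [(.533,.194,.066)]:
    u,v=proj(p,np.array(X)); cv2.drawMarker(im,(int(u),int(v)),(0,0,255),0,8); print(u,v)
cv2.imwrite("pics/c1.png",im)
print([(round(d["conf"],2),np.round(d["box"],1).tolist()) for d in models.silhouettes(p,"plug")])
go(.533,.194,.24,5)
E
```

```text
tcp [0.5333 0.195  0.2394] yaw 5.14 tilt 0.01 shift mm [-0.4  0.9 -0.6] turn 0.14
257.53940741934593 191.7201697082772
[(0.85, [239.8, 167.5, 270.9, 208.1]), (0.61, [109.6, 69.6, 154.4, 108.0])]
tcp [0.5347 0.1934 0.2377] yaw 5.08 tilt 0.12 shift mm [-1.7 -0.8 -2.3] turn 0.08
```

View pics/c1.png

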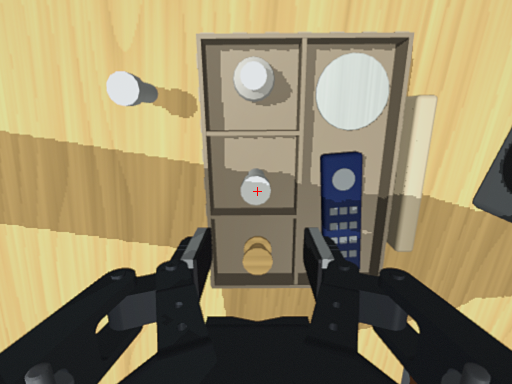

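```bash
python3 - <<'E'
from h import *
p=grab("wrist"); im=p["color"]
cv2.imwrite("pics/c2.png",cv2.resize(im[150:230,210:310],None,fx=7,fy=7,interpolation=cv2.INTER_CUBIC))
go(.533,.194,.24,5)
np.save("C.npy",p["C"])
g=im[150:230,210:310].max(2).astype(int)
print(g[40,30:65],g[:,46])
E
```

```text
tcp [0.5334 0.1945 0.2386] yaw 5.13 tilt 0.12 shift mm [-0.5  0.5 -1.4] turn 0.13
[178 186 185 186 185 185 185 185 185 185 185 185 185 185 185 185 185 186
 185 185 185 185 185 185 185 186 187 187 185 164 128 123 125 125 126] [178 178 178 178 178 177 177 178 177 177 177 177 177 177 177 178 167 132
 118 118 120 126 123 122 169 227 233 231 231 232 213 190 184 184 186 185
 185 185 186 185 185 185 185 185 185 185 185 185 185 185 185 186 188 165
 135 126 108  77  69  69  68  70  67  72 118 127 126 125 125 126 125 125
 126 126 126 126 126 126 126 125]
```

View pics/c2.png

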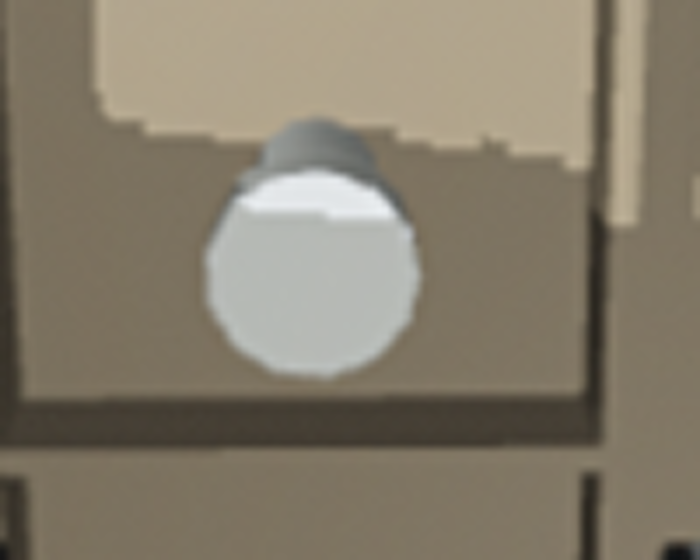

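```bash
python3 - <<'E'
from h import *
p=grab("wrist"); p["C"]=np.load("C.npy")
X=at(p,254.3,188.6,.066); print(X); go(X[0],X[1],.126,5)
p=grab("wrist"); X=at(p,254.3,188.6,.066); print(X); go(X[0],X[1],.126,5)
E
```

```text
[0.53081202 0.19539317 0.066     ]
tcp [0.5326 0.1954 0.2393] yaw 5.2 tilt 0.08 shift mm [ -1.7  -0.2 113.3] turn 0.2
[0.52884909 0.19716268 0.066     ]
tcp [0.5322 0.196  0.2398] yaw 5.26 tilt 0.03 shift mm [ -3.2  -1.4 113.8] turn 0.26
```

Emit:
{"op": "play_rows", "data": {"targets": [[60,-1.5,-1,30,0],[60,-1.5,-1,60,0],[60,-1.5,-1,85,0],[60,-1.5,-1,105,0],[60,-1.5,-1,117,0]]}}

```text
time: 2.97
tool_pos: [0.5292, 0.1978, 0.1214]
tool_rot: [3.138, 0.148, -0.003]
wrist_force: [-1.1, 0.4, -0.2]
grip_width: 0.599
```

```bash
python3 - <<'E'
from h import *
s=grab("side"); go(.5315,.195,.123,5)
cv2.imwrite("pics/d1.png",cv2.resize(s["color"][220:330,180:330],None,fx=5,fy=5,interpolation=cv2.INTER_CUBIC))
p=grab("wrist");cv2.imwrite("pics/d2.png",p["color"])
E
```

```text
tcp [0.5288 0.1976 0.12  ] yaw 5.38 tilt 0.22 shift mm [ 2.5  2.9 -3. ] turn 0.38
```

View pics/d1.png

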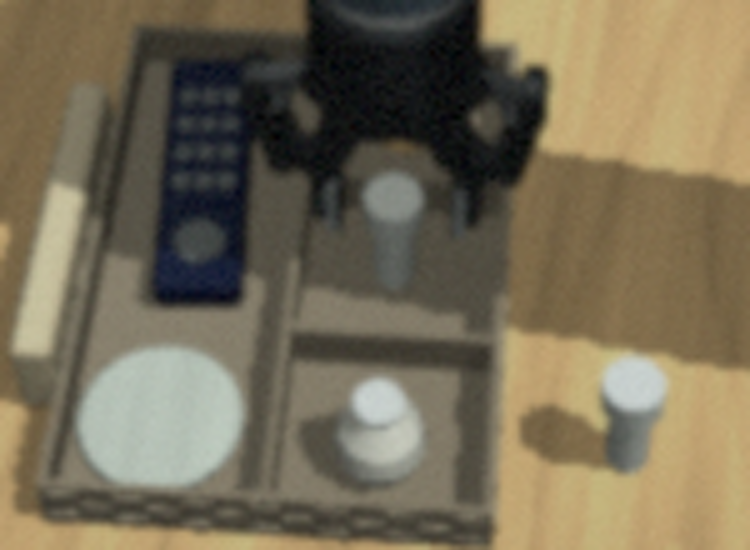

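View pics/d2.png

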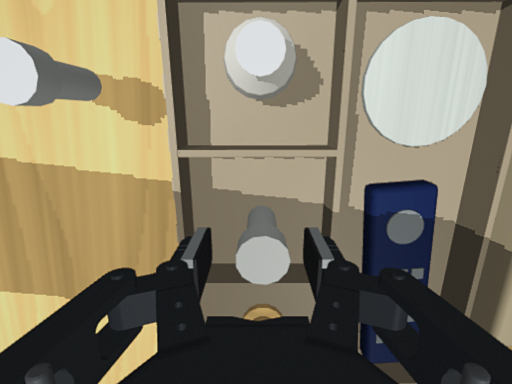

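```bash
python3 - <<'E'
from h import *
p=viewer.grab_frame("wrist"); p["C"]=np.array(p["mount"])
for z in (.054,.057,.060): print(z, at(p,262.5,260,z), proj(p,np.array([0,0,z])))
for i in range(4): viewer.grab_frame("wrist"); print(np.round(sense()["tool_pos"],4), np.round(sense()["q"],4))
E
```

```text
0.054 [0.00209831 0.002427   0.054     ] (np.float64(258.39954671130715), np.float64(255.7334986344884))
0.057 [0.00216402 0.00417653 0.057     ] (np.float64(258.37992524539595), np.float64(252.81256180316822))
0.06 [0.00222973 0.00592606 0.06      ] (np.float64(258.3610848265328), np.float64(250.0080241757479))
[0.5306 0.1977 0.1239] [ 2.0840e-01  3.9630e-01 -2.5800e-01  9.1560e-01  1.0000e-04  1.6857e+00]
[0.531  0.1976 0.1243] [ 2.0810e-01  3.9600e-01 -2.5740e-01  9.1560e-01  1.0000e-04  1.6856e+00]
[0.5311 0.1975 0.1244] [ 0.2079  0.3958 -0.2573  0.9154  0.      1.6856]
[0.5312 0.1974 0.1243] [ 0.2077  0.3958 -0.2574  0.9152  0.      1.6856]
```

Emit:
{"op": "play_rows", "data": {"targets": [[60,1,2,1,0],[60,2,4,1,0],[60,2,4,1,0],[60,2,4,1,0]]}}

```text
time: 3.65
tool_pos: [0.5333, 0.1929, 0.122]
tool_rot: [-3.138, -0.144, -0.0]
wrist_force: [-0.8, 0.5, 0.4]
grip_width: 0.596
```

```bash
python3 - <<'E'
from h import *
for i in range(4): p=viewer.grab_frame("wrist"); print(np.round(sense()["tool_pos"],4))
cv2.imwrite("pics/d3.png",p["color"][150:350,150:370].repeat(3,0).repeat(3,1))
E
```

```text
[0.5332 0.1929 0.122 ]
[0.5332 0.193  0.1219]
[0.5331 0.1931 0.1219]
[0.5331 0.1931 0.1219]
```

View pics/d3.png

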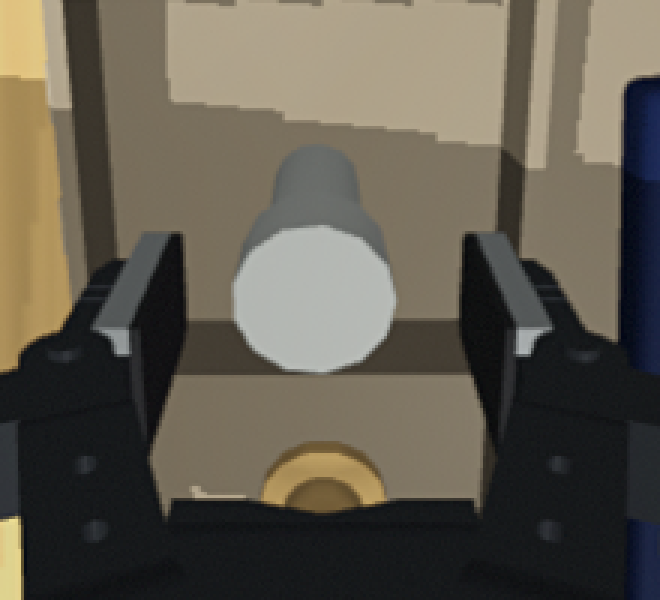

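Emit:
{"op": "play_rows", "data": {"targets": [[60,-2,-2,0,0],[60,-2,-2,0,0],[20,-2,-2,0,0],[0,-2,-2,0,0],[0,-2,-2,0,0]]}}

```text
time: 4.27
tool_pos: [0.531, 0.195, 0.1222]
tool_rot: [-3.138, -0.145, -0.001]
wrist_force: [-0.9, -0.3, 3.2]
grip_width: 0.301
```

Emit:
{"op": "play_rows", "data": {"targets": [[0,0,0,0,0],[0,0,0,0,0],[0,0,0,0,0],[0,0,0,0,0]]}}

```text
time: 4.6
tool_pos: [0.531, 0.195, 0.1221]
tool_rot: [-3.138, -0.145, -0.001]
wrist_force: [-1.4, 0.2, 6.0]
grip_width: 0.304
```

```bash
python3 - <<'E'
from h import *
for i in range(2): p=viewer.grab_frame("wrist"); print(np.round(sense()["tool_pos"],4),sense()["grip_width"])
cv2.imwrite("pics/d4.png",p["color"][150:350,150:370].repeat(3,0).repeat(3,1))
E
```

```text
[0.531  0.195  0.1221] 0.30097970363854487
[0.531  0.1949 0.1221] 0.29023716523356813
```

View pics/d4.png

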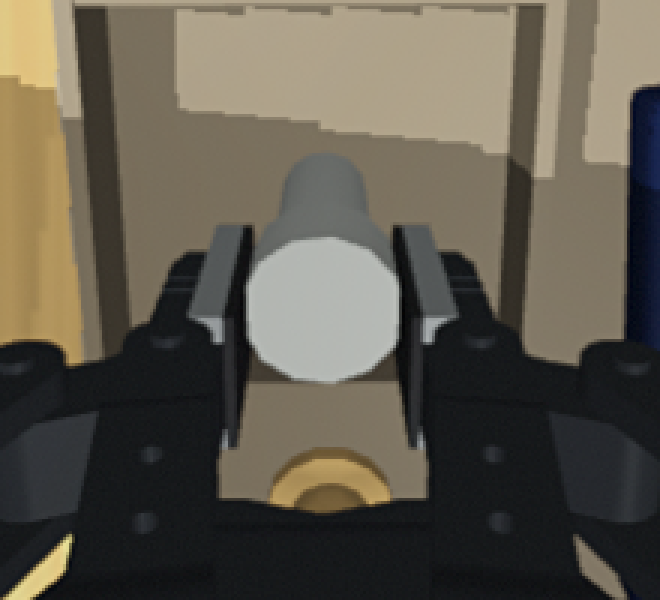

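Emit:
{"op": "play_rows", "data": {"targets": [[0,0,0,-10,0],[0,0,0,-35,0],[0,0,0,-65,0],[0,0,0,-95,0],[0,0,0,-120,0]]}}

```text
time: 5.12
tool_pos: [0.531, 0.1949, 0.2443]
tool_rot: [-3.138, -0.145, -0.002]
wrist_force: [0.1, -0.8, 0.3]
grip_width: 0.304
```

```bash
python3 - <<'E'
from h import *
for i in range(2): p=viewer.grab_frame("wrist"); print(np.round(sense()["tool_pos"],4),sense()["grip_width"],sense()["wrist_force"])
cv2.imwrite("pics/d5.png",p["color"])
go(.548,-.124,.24,11.8)
E
```

```text
[0.5322 0.1952 0.249 ] 0.2992011627102303 [ 1.62658467 -1.22213183  2.7767499 ]
[0.5322 0.1952 0.2466] 0.30452546152500093 [ 0.3308662   1.1490487  -0.19842951]
tcp [0.5322 0.1952 0.2466] yaw 5.29 tilt 0.41 shift mm [-13.8 319.3   6.3] turn -6.51
```

View pics/d5.png

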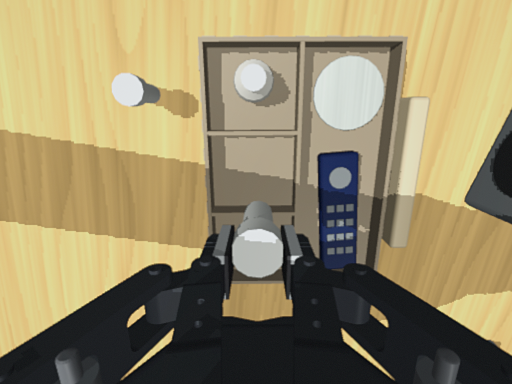

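Emit:
{"op": "play_rows", "data": {"targets": [[0,-2,33,0,-2],[0,-4,66,0,-4],[0,-5,99,0,-6],[0,-6,132,0,-6.5],[0,-8,165,0,-6.5]]}}

```text
time: 5.63
tool_pos: [0.5379, 0.0285, 0.2414]
tool_rot: [-3.125, -0.324, 0.001]
wrist_force: [1.1, -0.0, 0.2]
grip_width: 0.299
```

```bash
python3 - <<'E'
from h import *
go(.548,-.124,.24,11.8)
E
```

```text
tcp [0.5379 0.0285 0.2414] yaw 11.85 tilt 0.05 shift mm [-21.4 151.3   1.4] turn 0.05
```

Emit:
{"op": "play_rows", "data": {"targets": [[0,-5,35,0,0],[0,-10,70,0,0],[0,-15,105,0,0],[0,-19,135,0,0],[0,-21,151,0,0]]}}

```text
time: 6.05
tool_pos: [0.5483, -0.1254, 0.2411]
tool_rot: [3.125, 0.319, -0.002]
wrist_force: [-0.0, 0.2, -1.0]
grip_width: 0.303
```

Emit:
{"op": "play_rows", "data": {"targets": [[0,0,0,0,0],[0,0,0,0,0],[0,0,0,0,0],[0,0,0,0,0],[0,0,0,0,0]]}}

```text
time: 6.47
tool_pos: [0.5484, -0.1211, 0.2419]
tool_rot: [-3.125, -0.325, 0.0]
wrist_force: [0.7, 0.5, -1.1]
grip_width: 0.303
```

```bash
python3 - <<'E'
from h import *
go(.548,-.124,.24,11.8)
p=grab("wrist"); cv2.imwrite("pics/e1.png",p["color"])
s=grab("side"); cv2.imwrite("pics/e2.png",cv2.resize(s["color"][80:220,200:330],None,fx=5.5,fy=4.2,interpolation=cv2.INTER_CUBIC))
t=grab("top"); cv2.imwrite("pics/e3.png",cv2.resize(t["color"][145:230,260:410],None,fx=5,fy=5,interpolation=cv2.INTER_CUBIC))
go(.548,-.124,.24,11.8)
E
```

```text
tcp [ 0.5484 -0.1211  0.2419] yaw 11.88 tilt 0.01 shift mm [-1.   2.8  1.9] turn 0.08
tcp [ 0.5485 -0.1215  0.242 ] yaw 11.86 tilt 0.01 shift mm [-1.1  2.4  2. ] turn 0.06
```

View pics/e1.png

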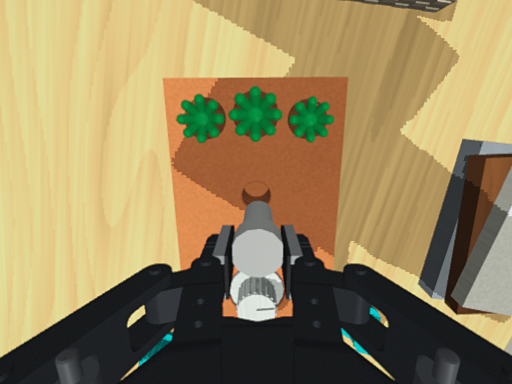

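View pics/e2.png

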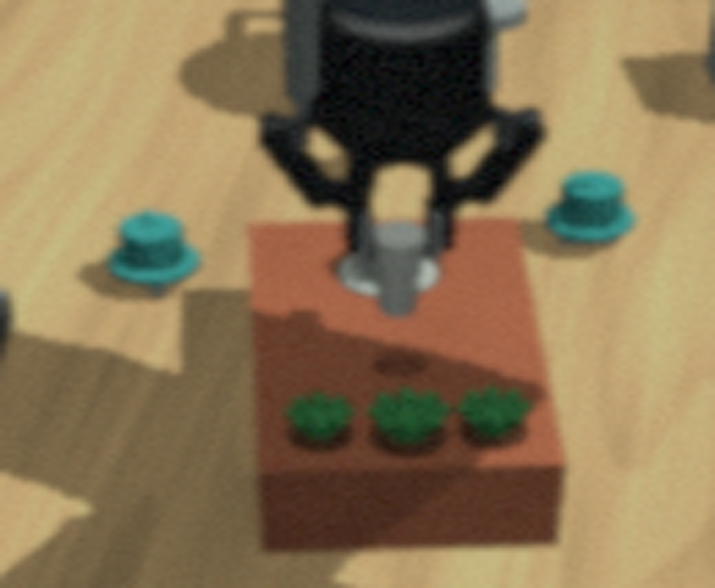

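```bash
python3 - <<'E'
import cv2
a=cv2.imread("pics/e1.png")[170:290,200:320]; cv2.imwrite("pics/e4.png",cv2.resize(a,None,fx=5,fy=5,interpolation=cv2.INTER_CUBIC))
E
```

```text
(no output)
```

View pics/e4.png

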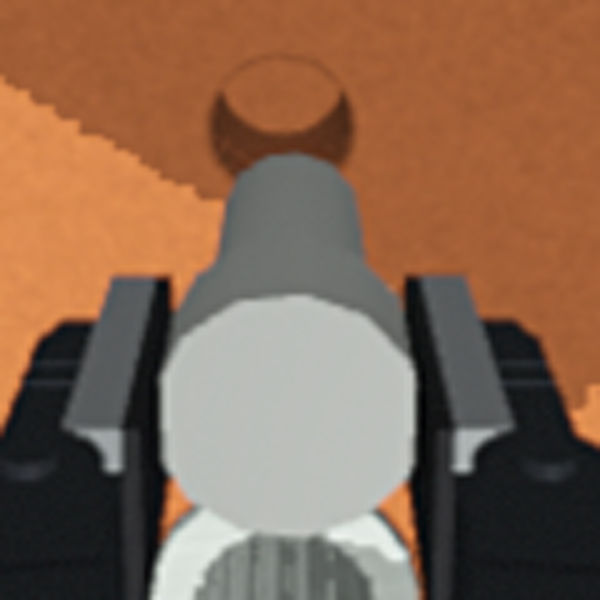

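```bash
cat >> h.py <<'E'
def fitcirc(p,r,ext,z0,fixz=None):
    """ext dict of l,r,t,b pixel extents; fit x,y,z of circle in tool frame"""
    from scipy.optimize import least_squares
    q=dict(p); q["C"]=np.array(p["mount"]); a=np.linspace(0,2*np.pi,120)
    def f(v):
        z=v[2] if fixz is None else fixz
        U=np.array([proj(q,np.array([v[0]+r*np.cos(b),v[1]+r*np.sin(b),z])) for b in a])
        m=dict(l=U[:,0].min(),r=U[:,0].max(),t=U[:,1].min(),b=U[:,1].max())
        return [m[k]-ext[k] for k in ext]
    v0=[0,0] if fixz is not None else [0,0,z0]
    s=least_squares(f,v0,x_scale=.01,diff_step=1e-3 if 0 else None); return s.x,s.fun
E
python3 - <<'E'
from h import *
p=viewer.grab_frame("wrist")
c=lambda v,o:(v+.5)/5-.5+o
print("head",fitcirc(p,.014,dict(l=c(160,200),r=c(416,200),t=c(293,170),b=c(534,170)),.056))
hole=dict(l=c(211,200),r=c(354,200),t=c(53,170))
print("hole",fitcirc(p,.013,hole,.167))
for z in (.165,.167,.169): print(z,fitcirc(p,.013,hole,0,z))
q=dict(p);q["C"]=np.array(p["mount"])
h=fitcirc(p,.014,dict(l=c(160,200),r=c(416,200),t=c(293,170),b=c(534,170)),.056)[0]
print([ (np.array(proj(q,h+[dx,dy,.062]))-[200,170])*5 for dx,dy in ((-.008,0),(.008,0),(0,-.008))])
E
```

```text
head (array([-0.00060765,  0.00231617,  0.06126239]), array([-0.54863657,  0.54819473,  0.59477689, -0.62751794]))
hole (array([-0.00170113,  0.00144753,  0.16779708]), array([2.84217094e-14, 0.00000000e+00, 0.00000000e+00]))
0.165 (array([-0.00168825,  0.00076428]), array([-0.16751247,  0.16754603,  0.00496626]))
0.167 (array([-0.00169746,  0.00125281]), array([-0.04733943,  0.04734884,  0.00139196]))
0.169 (array([-0.00170667,  0.0017414 ]), array([ 0.07085453, -0.07086846, -0.00206645]))
[array([233.26399409, 210.97915116]), array([339.450529  , 211.17777246]), array([286.4488061 , 160.66000214])]
```

Emit:
{"op": "play_rows", "data": {"targets": [[0,-1,2,10,0],[0,-1,2,22,0],[0,-1,2,34,0],[0,-1,2,41,0],[0,-1,2,41,0]]}}

```text
time: 7.08
tool_pos: [0.5472, -0.1242, 0.1989]
tool_rot: [-3.124, -0.323, 0.004]
wrist_force: [0.8, 0.8, -0.3]
grip_width: 0.3
```

```bash
python3 - <<'E'
from h import *
for i in range(2): p=grab("wrist"); print(sense()["tool_pos"].round(4) if hasattr(sense()["tool_pos"],"round") else sense()["tool_pos"])
a=p["color"][170:290,200:320]; cv2.imwrite("pics/f1.png",cv2.resize(a,None,fx=5,fy=5,interpolation=cv2.INTER_CUBIC))
s=grab("side"); cv2.imwrite("pics/f2.png",cv2.resize(s["color"][120:200,230:310],None,fx=7,fy=7,interpolation=cv2.INTER_CUBIC))
go(.548,-.124,.20,11.8); print(sense()["wrist_force"])
E
```

```text
[ 0.5475 -0.1243  0.2   ]
[ 0.5479 -0.1244  0.2007]
tcp [ 0.5481 -0.1245  0.2012] yaw 11.79 tilt 0.02 shift mm [ 0.  -0.5  1.2] turn -0.01
[-0.59531119  0.32728262  0.0925222 ]
```

View pics/f1.png

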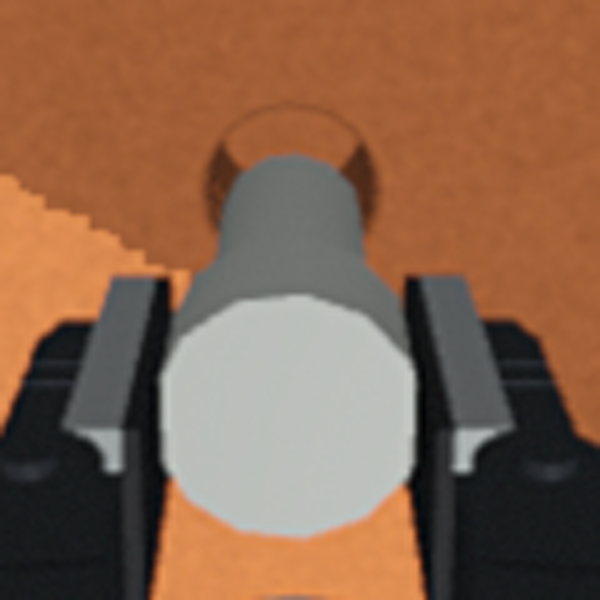

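View pics/f2.png

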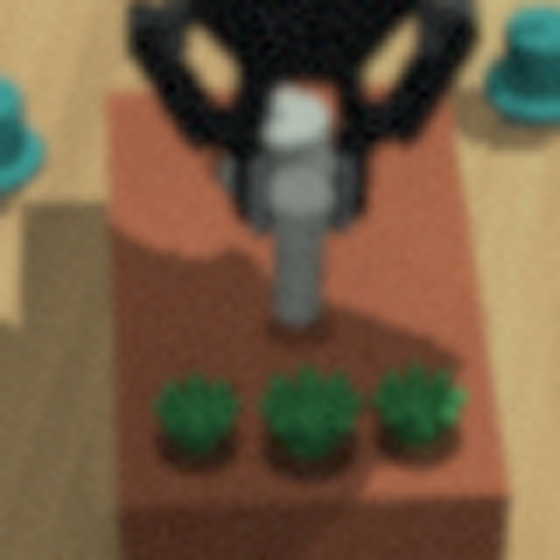

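```bash
python3 - <<'E'
from h import *
p=viewer.grab_frame("wrist")
c=lambda v,o:(v+.5)/5-.5+o
hole=dict(l=c(207,200),r=c(378,200),t=c(103,170))
print("hole",fitcirc(p,.013,hole,.126)); 
for z in (.124,.126,.128): print(z,fitcirc(p,.013,hole,0,z)[0])
for z in (.117,.119,.121,.123): 
  for r in (.008,.010): print("foot",z,r,fitcirc(p,r,dict(l=c(291-69*r/.01,200),r=c(291+69*r/.01,200),t=c(152,170)),0,z))
E
```

```text
hole (array([ 1.46345315e-05, -1.09626137e-03,  1.26193837e-01]), array([0., 0., 0.]))
0.124 [ 8.02493221e-06 -1.71634063e-03]
0.126 [ 1.4050486e-05 -1.1510530e-03]
0.128 [ 2.00771367e-05 -5.85674197e-04]
foot 0.117 0.008 (array([-0.0002261 , -0.00138455]), array([ 0.0459995 , -0.04600713, -0.0010639 ]))
foot 0.117 0.01 (array([-0.00022143,  0.00061405]), array([ 0.09516674, -0.09518644, -0.00273717]))
foot 0.119 0.008 (array([-0.00022215, -0.00073818]), array([ 0.1609107 , -0.16093712, -0.00368311]))
foot 0.119 0.01 (array([-0.00021749,  0.00125933]), array([ 0.23799893, -0.23804768, -0.00677477]))
foot 0.121 0.008 (array([-2.18191393e-04, -9.17659973e-05]), array([ 0.27344523, -0.27348966, -0.00619478]))
foot 0.121 0.01 (array([-0.00021354,  0.00190466]), array([ 0.37788584, -0.37796243, -0.01064707]))
foot 0.123 0.008 (array([-0.00021424,  0.00055469]), array([ 0.38367606, -0.38373777, -0.00860383]))
foot 0.123 0.01 (array([-0.0002096 ,  0.00255006]), array([ 0.5149176 , -0.5150209 , -0.01436151]))
```

Emit:
{"op": "play_rows", "data": {"targets": [[0,0,-0.5,5,0],[0,0,-0.5,10,0],[0,0,-0.5,15,0],[0,0,-0.5,20,0],[0,0,-0.5,20,0]]}}

```text
time: 7.7
tool_pos: [0.5474, -0.1237, 0.1796]
tool_rot: [-3.124, -0.323, 0.003]
wrist_force: [-0.4, -0.3, -0.3]
grip_width: 0.301
```

```bash
python3 - <<'E'
from h import *
for i in range(2): p=grab("wrist"); print(np.round(sense()["tool_pos"],4),sense()["wrist_force"],sense()["ft_torque"])
a=p["color"][170:290,200:320]; cv2.imwrite("pics/f3.png",cv2.resize(a,None,fx=5,fy=5,interpolation=cv2.INTER_CUBIC))
E
```

```text
[ 0.5475 -0.1238  0.1801] [-0.31153873 -0.21084958  0.68638031] [-0.01166711 -0.01609017  0.03639648]
[ 0.5477 -0.1238  0.1805] [-0.47432604 -0.6367739  -0.21163302] [ 0.03718084 -0.01264132 -0.00477632]
```

View pics/f3.png

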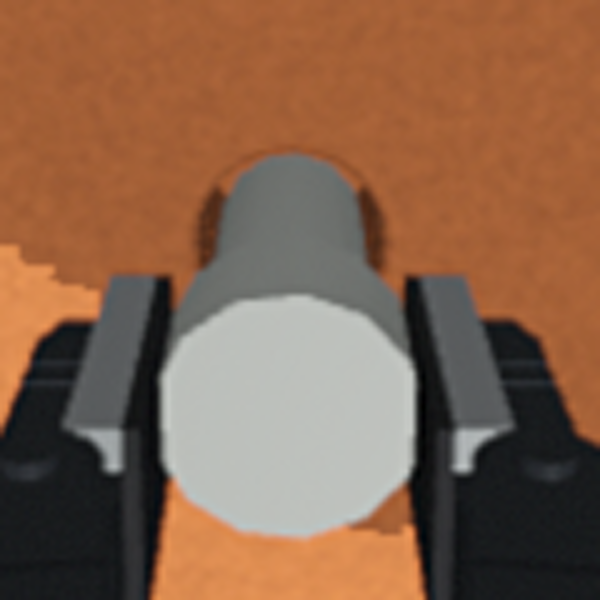

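Emit:
{"op": "play_rows", "data": {"targets": [[0,0,0,6,0],[0,0,0,12,0],[0,0,0,18,0],[0,0,0,23,0],[0,0,0,23,0]]}}

```text
time: 8.22
tool_pos: [0.5473, -0.1237, 0.1565]
tool_rot: [-3.124, -0.322, 0.003]
wrist_force: [-0.5, 0.9, -0.0]
grip_width: 0.301
```

```bash
python3 - <<'E'
from h import *
for i in range(2): p=grab("wrist"); print(np.round(sense()["tool_pos"],4),sense()["wrist_force"],sense()["ft_torque"])
cv2.imwrite("pics/f4.png",p["color"])
E
```

```text
[ 0.5475 -0.1238  0.1571] [ 0.55743568 -0.07309416  0.42490522] [ 0.00472495 -0.0160564  -0.02887437]
[ 0.5477 -0.1238  0.1576] [-0.13127721  0.22531346 -0.64482234] [-0.00411372  0.05041247  0.01632696]
```

View pics/f4.png

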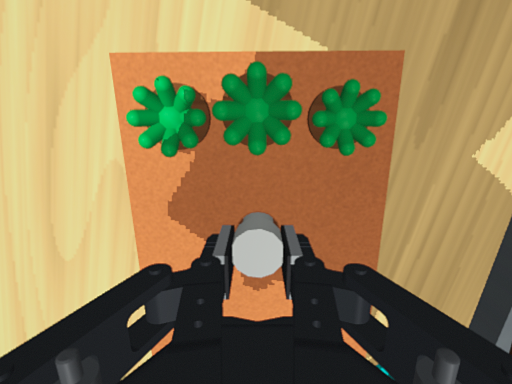

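Free so far, with about 4 mm left. I continue gently until there is contact.

Emit:
{"op": "play_rows", "data": {"targets": [[0,0,0,2,0],[0,0,0,3,0],[0,0,0,4,0],[0,0,0,5,0],[0,0,0,5,0]]}}

```text
time: 8.73
tool_pos: [0.5479, -0.124, 0.1532]
tool_rot: [3.125, 0.323, 0.001]
wrist_force: [0.3, -0.4, 1.5]
grip_width: 0.302
```

```bash
python3 - <<'E'
from h import *
for i in range(2): p=grab("side"); print(np.round(sense()["tool_pos"],4),sense()["wrist_force"],sense()["ft_torque"])
cv2.imwrite("pics/f5.png",cv2.resize(p["color"][120:200,230:310],None,fx=7,fy=7,interpolation=cv2.INTER_CUBIC))
E
```

```text
[ 0.5479 -0.124   0.1532] [-1.41260854  0.42380691  2.45110636] [-0.01280716  0.16709503  0.01554063]
[ 0.5479 -0.124   0.1532] [-0.03642136 -0.36635439  4.31451668] [ 0.03699025  0.17084166 -0.02694446]
```

View pics/f5.png

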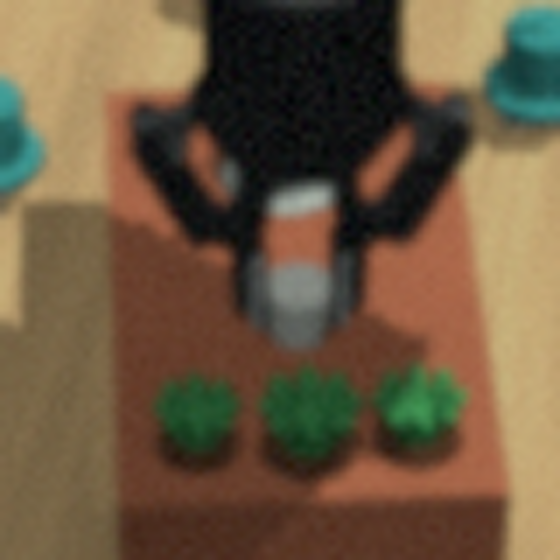

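Emit:
{"op": "play_rows", "data": {"targets": [[0,0,0,1.5,0],[0,0,0,1.5,0],[0,0,0,1.5,0]]}}

```text
time: 9.08
tool_pos: [0.5481, -0.1242, 0.153]
tool_rot: [3.124, 0.322, 0.003]
wrist_force: [-3.3, 0.7, 16.0]
grip_width: 0.296
```

```bash
python3 - <<'E'
from h import *
print(np.round(sense()["tool_pos"],4),sense()["wrist_force"],sense()["ft_torque"])
E
```

```text
[ 0.5481 -0.1242  0.153 ] [-3.34846006  0.73276065 15.98888021] [0.06214505 1.05622612 0.04307319]
```

Emit:
{"op": "play_rows", "data": {"targets": [[60,0,0,-1.5,0],[60,0,0,-1.5,0],[60,0,0,-1.5,0],[60,0,0,-1.5,0],[60,0,0,-1.5,0]]}}

```text
time: 9.5
tool_pos: [0.5478, -0.1238, 0.1526]
tool_rot: [-3.125, -0.323, 0.001]
wrist_force: [-0.1, -0.1, 0.4]
grip_width: 0.6
```

Emit:
{"op": "play_rows", "data": {"targets": [[60,0,0,-20,0],[60,0,0,-50,0],[60,0,0,-80,0],[60,0,0,-85,0],[60,0,0,-85,0]]}}

```text
time: 9.92
tool_pos: [0.5486, -0.1242, 0.2399]
tool_rot: [3.123, 0.323, 0.006]
wrist_force: [-0.2, 0.4, -0.1]
grip_width: 0.595
```

```bash
python3 - <<'E'
from h import *
w=grab("wrist"); cv2.imwrite("pics/g1.png",w["color"])
p=grab("side");cv2.imwrite("pics/g2.png",cv2.resize(p["color"][120:200,230:310],None,fx=7,fy=7,interpolation=cv2.INTER_CUBIC))
go(.5684,-.2215,.24,11.8)
E
```

```text
tcp [ 0.5476 -0.1238  0.2371] yaw 11.79 tilt 0.04 shift mm [ 0.4 99.9 -2.9] turn -0.01
```

View pics/g1.png

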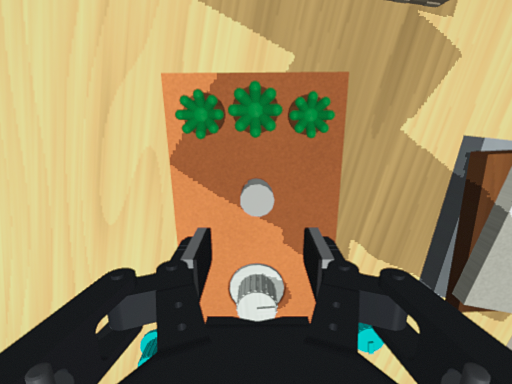

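View pics/g2.png

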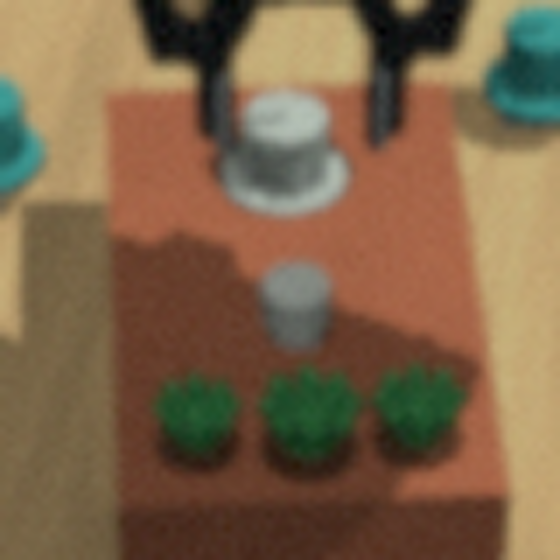

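```bash
python3 - <<'E'
from h import *
p=grab("side"); im=cv2.resize(p["color"][120:200,230:310],None,fx=7,fy=7,interpolation=cv2.INTER_CUBIC)
for z,c in ((.097,(0,0,255)),(.081,(0,255,255)),(.105,(255,0,0))):
    pts=[]
    for a in np.linspace(0,6.28,40):
        u,v=proj(p,np.array([.548+.014*np.cos(a),-.124+.014*np.sin(a),z])); pts.append([(u-230+.5)*7,(v-120+.5)*7])
    cv2.polylines(im,[np.int32(pts)],True,c,1)
cv2.imwrite("pics/g3.png",im)
E
```

```text
(no output)
```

View pics/g3.png

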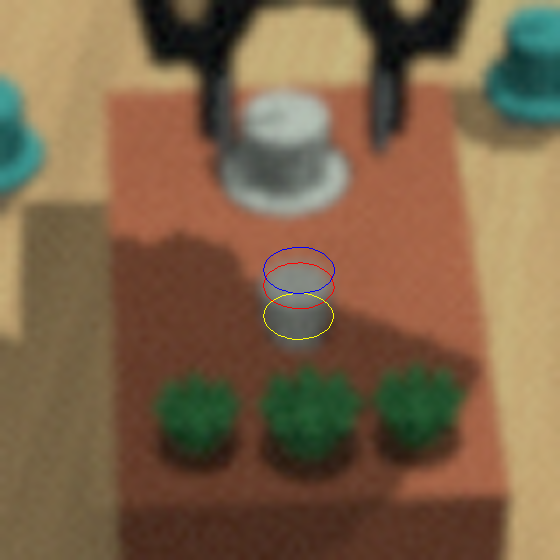

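Emit:
{"op": "play_rows", "data": {"targets": [[80,0,25,0,0],[80,0,55,0,0],[80,0,85,0,0],[80,0,100,0,0],[80,0,100,0,0]]}}

```text
time: 10.48
tool_pos: [0.5683, -0.2245, 0.2358]
tool_rot: [-3.124, -0.318, 0.003]
wrist_force: [0.2, 0.0, -0.4]
grip_width: 0.802
```

```bash
python3 - <<'E'
from h import *
for i in range(3): p=grab("wrist")
cv2.imwrite("pics/h1.png",p["color"]); go(.5684,-.2215,.151,11.8)
E
```

```text
tcp [ 0.5678 -0.2211  0.2369] yaw 11.78 tilt 0.12 shift mm [ 0.6  0.6 85.9] turn -0.02
```

View pics/h1.png

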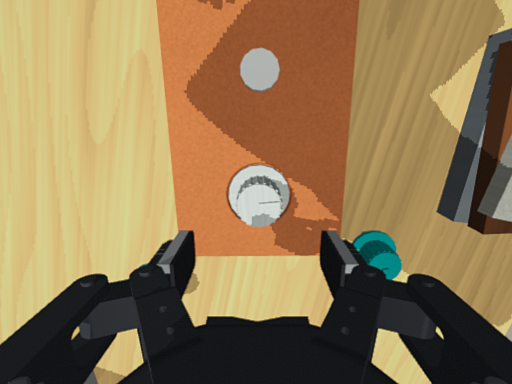

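```bash
python3 - <<'E'
from h import *
p=viewer.grab_frame("wrist"); q=dict(p);q["C"]=np.array(p["mount"])
print(proj(q,np.array([0,0,.132])),proj(q,np.array([0,0,.162])))
a=p["color"][150:240,210:310]; cv2.imwrite("pics/h2.png",cv2.resize(a,None,fx=6,fy=6,interpolation=cv2.INTER_CUBIC))
E
```

```text
(np.float64(258.06176783625216), np.float64(205.50406462614964)) (np.float64(257.9883217609272), np.float64(194.41605116252137))
```

View pics/h2.png

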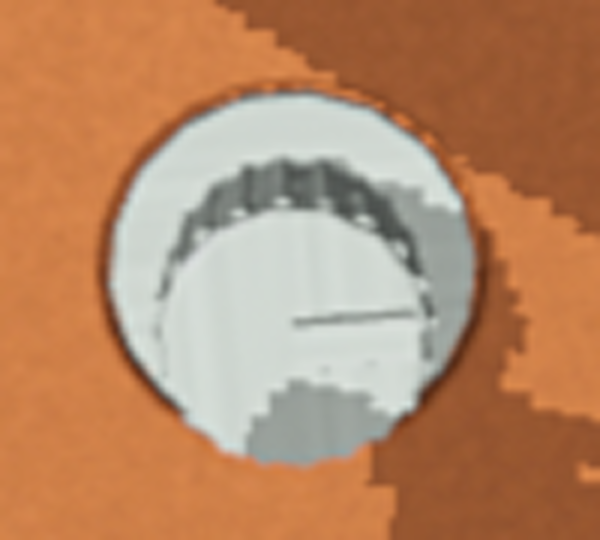

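Emit:
{"op": "play_rows", "data": {"targets": [[80,0.5,1.2,25,0],[80,0.5,1.2,50,0],[80,0.5,1.2,70,0],[80,0.5,1.2,82,0],[80,0.5,1.2,86,0]]}}

```text
time: 11.1
tool_pos: [0.5681, -0.2211, 0.1498]
tool_rot: [-3.123, -0.325, 0.004]
wrist_force: [-0.3, -0.1, 0.1]
grip_width: 0.801
```

```bash
python3 - <<'E'
from h import *
for i in range(4): p=grab("wrist")
print(sense()["wrist_force"]);cv2.imwrite("pics/h3.png",p["color"]); go(.5684,-.2215,.151,11.8)
E
```

```text
[0.623356   0.27810572 1.22476544]
tcp [ 0.5694 -0.2225  0.153 ] yaw 11.83 tilt 0.08 shift mm [-0.7 -1.2  2. ] turn 0.03
```

View pics/h3.png

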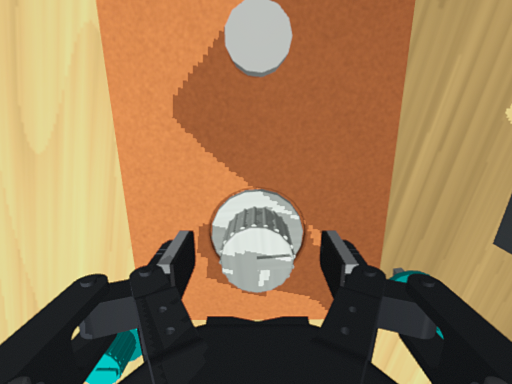

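Emit:
{"op": "play_rows", "data": {"targets": [[80,0,-1.2,1,0],[80,0,-1.2,1,0],[30,0,-1.2,1,0],[0,0,-1.2,1,0],[0,0,-1.2,1,0]]}}

```text
time: 11.72
tool_pos: [0.5689, -0.2218, 0.1515]
tool_rot: [3.124, 0.323, 0.001]
wrist_force: [0.1, 0.3, 1.8]
grip_width: 0.408
```

Emit:
{"op": "play_rows", "data": {"targets": [[0,0,0,0,0],[0,0,0,0,0],[0,0,0,0,0],[0,0,0,0,0],[0,0,0,0,0]]}}

```text
time: 12.13
tool_pos: [0.5689, -0.2218, 0.1515]
tool_rot: [3.124, 0.322, 0.001]
wrist_force: [-1.0, 1.1, 5.8]
grip_width: 0.407
```

```bash
python3 - <<'E'
from h import *
p=grab("wrist")
print(sense()["wrist_force"],sense()["ft_torque"]);cv2.imwrite("pics/h4.png",p["color"]); go(.5684,-.2215,.151,11.8)
E
```

```text
[-1.03976227  1.27900943  4.95584797] [ 0.11688954  0.22281975 -0.03040351]
tcp [ 0.5689 -0.2218  0.1515] yaw 11.79 tilt 0.05 shift mm [-0.4 -0.4  0.5] turn -0.01
```

View pics/h4.png

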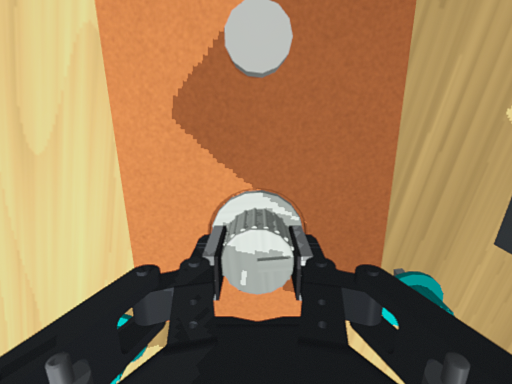

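Emit:
{"op": "play_rows", "data": {"targets": [[0,0,0,0,2],[0,0,0,0,4],[0,0,0,0,6],[0,0,0,0,8],[0,0,0,0,8]]}}

```text
time: 12.6
tool_pos: [0.569, -0.222, 0.1515]
tool_rot: [3.139, 0.101, 0.002]
wrist_force: [0.0, -0.3, 5.6]
grip_width: 0.401
```

```bash
python3 - <<'E'
from h import *
p=grab("wrist"); print(sense()["wrist_force"],sense()["ft_torque"]);cv2.imwrite("pics/i1.png",p["color"][180:310,190:330].repeat(4,0).repeat(4,1)); go(.5689,-.2218,.1515,11.8)
E
```

```text
[-0.19715204 -0.58834403  5.87521638] [-0.02564439  0.05965521 -0.04981637]
tcp [ 0.569  -0.222   0.1515] yaw 3.76 tilt 0.07 shift mm [-0.1 -0.2 -0. ] turn -8.04
```

View pics/i1.png

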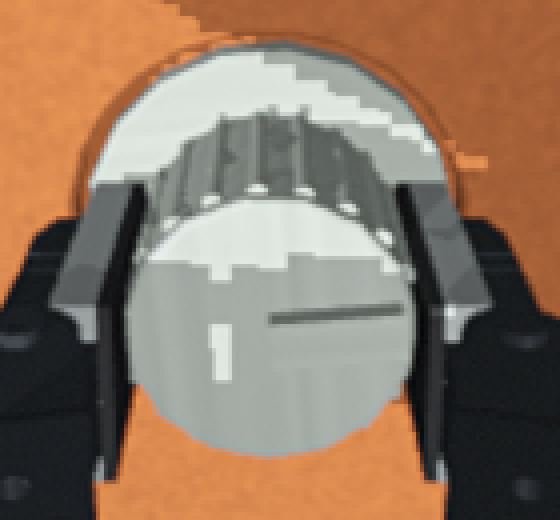

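Torque is near zero and the bar keeps its angle to the jaws, so the cap is turning with the gripper. I continue clockwise.

Emit:
{"op": "play_rows", "data": {"targets": [[0,0,0,0,2],[0,0,0,0,4],[0,0,0,0,6],[0,0,0,0,8],[0,0,0,0,8]]}}

```text
time: 13.07
tool_pos: [0.5691, -0.2218, 0.1515]
tool_rot: [3.139, -0.118, 0.002]
wrist_force: [0.3, 1.2, 6.0]
grip_width: 0.402
```

```bash
python3 - <<'E'
from h import *
p=grab("wrist"); print(sense()["wrist_force"],sense()["ft_torque"]);cv2.imwrite("pics/i2.png",p["color"][180:310,190:330].repeat(4,0).repeat(4,1)); go(.5689,-.2218,.1515,11.8)
E
```

```text
[0.53466704 0.61842611 5.54000871] [ 0.19497623 -0.03065297 -0.02692049]
tcp [ 0.5691 -0.2217  0.1515] yaw -4.22 tilt 0.07 shift mm [-0.2  0.1 -0. ] turn -16.02
```

View pics/i2.png

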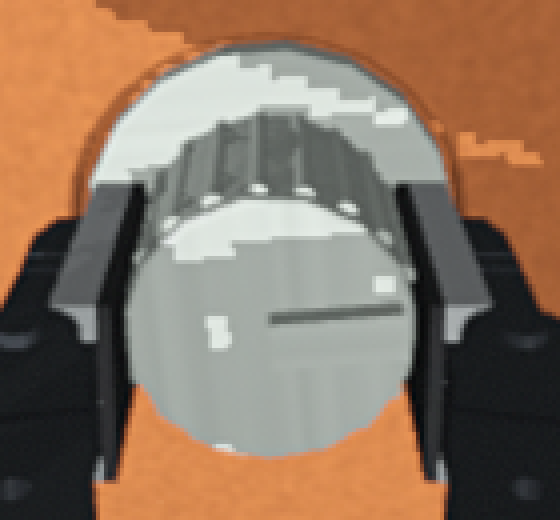

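Emit:
{"op": "play_rows", "data": {"targets": [[0,0,0,0,2],[0,0,0,0,4],[0,0,0,0,6],[0,0,0,0,8],[0,0,0,0,8]]}}

```text
time: 13.53
tool_pos: [0.5695, -0.2209, 0.1516]
tool_rot: [-3.122, 0.335, -0.003]
wrist_force: [2.9, 4.6, 6.0]
grip_width: 0.403
```

```bash
python3 - <<'E'
from h import *
p=grab("wrist"); print(sense()["wrist_force"],sense()["ft_torque"]);cv2.imwrite("pics/i3.png",p["color"][180:310,190:330].repeat(4,0).repeat(4,1)); go(.5689,-.2218,.1515,11.8)
E
```

```text
[2.29936092 5.77563832 6.51954582] [ 1.25456674 -0.46469866  0.01572909]
tcp [ 0.5695 -0.2209  0.1516] yaw -12.16 tilt 0.16 shift mm [-0.4  1.   0.1] turn -23.96
```

View pics/i3.png

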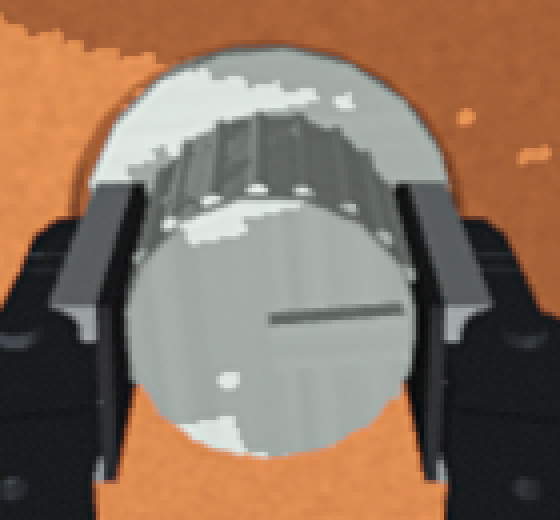

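Emit:
{"op": "play_rows", "data": {"targets": [[0,0,-0.5,0,0],[0,0.5,-1,0,0],[0,0.5,-1,0,2],[0,0.5,-1,0,4],[0,0.5,-1,0,4]]}}

```text
time: 14.0
tool_pos: [0.5695, -0.2203, 0.1515]
tool_rot: [-3.11, 0.443, -0.001]
wrist_force: [-1.0, 2.5, 8.2]
grip_width: 0.402
```

```bash
python3 - <<'E'
from h import *
p=grab("wrist"); print(sense()["wrist_force"],sense()["ft_torque"]);cv2.imwrite("pics/i4.png",p["color"][180:310,190:330].repeat(4,0).repeat(4,1)); go(.5689,-.2218,.1515,11.8)
E
```

```text
[-1.29384909  3.13066407  8.78137444] [0.70899472 0.24250423 0.41105733]
tcp [ 0.5696 -0.2204  0.1515] yaw -16.16 tilt 0.05 shift mm [-0.2  1.6  0. ] turn -27.96
```

View pics/i4.png

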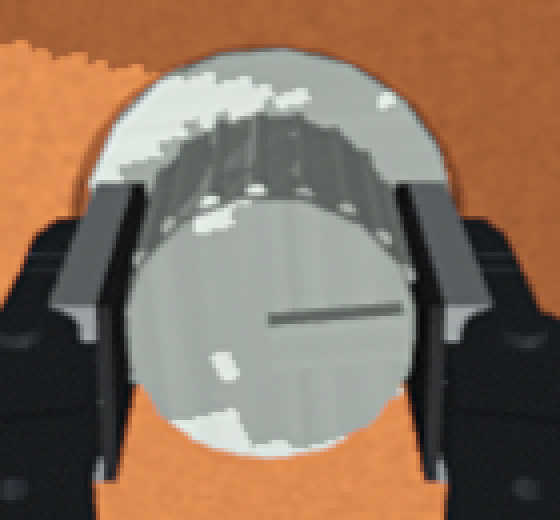

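Clockwise, the resisting torque rose to 0.41 N m at about 23° from the planter's x, so that is the hard stop. I reverse to anticlockwise and re-centre.

Emit:
{"op": "play_rows", "data": {"targets": [[0,0,0,0,-5],[0,-0.5,1,0,-10],[0,-0.5,1,0,-16],[0,-0.5,1,0,-22],[0,-0.5,1,0,-28]]}}

```text
time: 14.47
tool_pos: [0.5689, -0.2217, 0.1515]
tool_rot: [3.124, 0.331, 0.001]
wrist_force: [-0.5, 0.8, 6.0]
grip_width: 0.402
```

```bash
python3 - <<'E'
from h import *
p=grab("wrist"); print(sense()["wrist_force"],sense()["ft_torque"]);cv2.imwrite("pics/j1.png",p["color"][180:310,190:330].repeat(4,0).repeat(4,1)); go(.5689,-.2218,.1515,87)
E
```

```text
[-0.0547241   0.91618737  5.17526228] [0.05184528 0.13288432 0.0657204 ]
tcp [ 0.5689 -0.2217  0.1515] yaw 12.56 tilt 0.06 shift mm [-0.   0.1 -0. ] turn -74.44
```

View pics/j1.png

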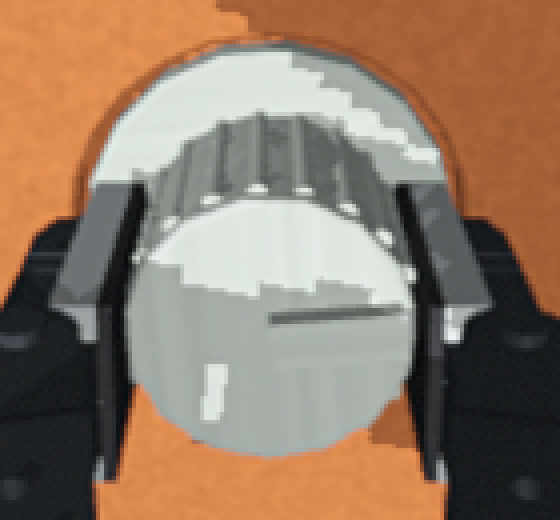

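Emit:
{"op": "play_rows", "data": {"targets": [[0,0,0,0,-5],[0,0,0,0,-10],[0,0,0,0,-15],[0,0,0,0,-20],[0,0,0,0,-25]]}}

```text
time: 14.93
tool_pos: [0.569, -0.2219, 0.1515]
tool_rot: [2.978, 0.998, 0.001]
wrist_force: [-0.4, -0.6, 5.0]
grip_width: 0.406
```

```bash
python3 - <<'E'
from h import *
p=grab("wrist"); print(sense()["wrist_force"],sense()["ft_torque"]);cv2.imwrite("pics/j2.png",p["color"][180:310,190:330].repeat(4,0).repeat(4,1)); go(.5689,-.2218,.1515,87)
E
```

```text
[0.32657333 0.01855942 5.86572844] [-0.03252086 -0.01125794  0.12190548]
tcp [ 0.569  -0.2219  0.1515] yaw 37.43 tilt 0.08 shift mm [-0.  -0.1 -0. ] turn -49.57
```

View pics/j2.png

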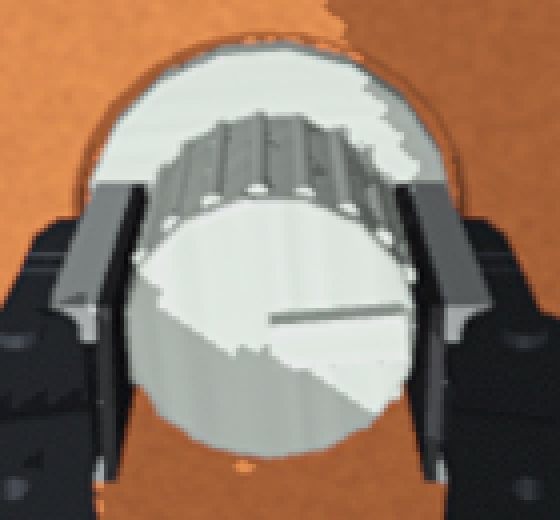

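The cap turns freely with the gripper: 25° past the start, with only small torque. I continue.

Emit:
{"op": "play_rows", "data": {"targets": [[0,0,0,0,-5],[0,0,0,0,-10],[0,0,0,0,-15],[0,0,0,0,-20],[0,0,0,0,-25]]}}

```text
time: 15.4
tool_pos: [0.569, -0.2218, 0.1515]
tool_rot: [2.691, 1.619, 0.001]
wrist_force: [-0.5, 0.1, 5.8]
grip_width: 0.402
```

```bash
python3 - <<'E'
from h import *
s=sense();print(s["wrist_force"],s["ft_torque"],s["q"]); go(.5689,-.2218,.1515,87)
E
```

```text
[-0.47055779  0.07997471  5.79776788] [ 0.04518686  0.04798947 -0.08324828] [-5.09087670e-01  4.39162642e-01 -1.05644689e-01  1.02454074e+00
  1.17782874e-04 -2.12462371e-02]
tcp [ 0.569  -0.2218  0.1515] yaw 62.05 tilt 0.08 shift mm [-0.  -0.2  0. ] turn -24.95
```

Emit:
{"op": "play_rows", "data": {"targets": [[0,0,0,0,-5],[0,0,0,0,-10],[0,0,0,0,-15],[0,0,0,0,-20],[0,0,0,0,-24]]}}

```text
time: 15.82
tool_pos: [0.5691, -0.2219, 0.1515]
tool_rot: [2.296, 2.143, 0.001]
wrist_force: [1.6, -0.2, 4.7]
grip_width: 0.4
```

```bash
python3 - <<'E'
from h import *
p=grab("wrist"); cv2.imwrite("pics/j3.png",p["color"][180:310,190:330].repeat(4,0).repeat(4,1));s=sense();print(s["wrist_force"],s["ft_torque"]); go(.5689,-.2218,.1515,87)
E
```

```text
[0.75945544 0.55737897 5.25580732] [ 0.05769941 -0.06479405  0.07832414]
tcp [ 0.5691 -0.2218  0.1515] yaw 86.32 tilt 0.09 shift mm [ 0.  -0.2  0. ] turn -0.68
```

View pics/j3.png

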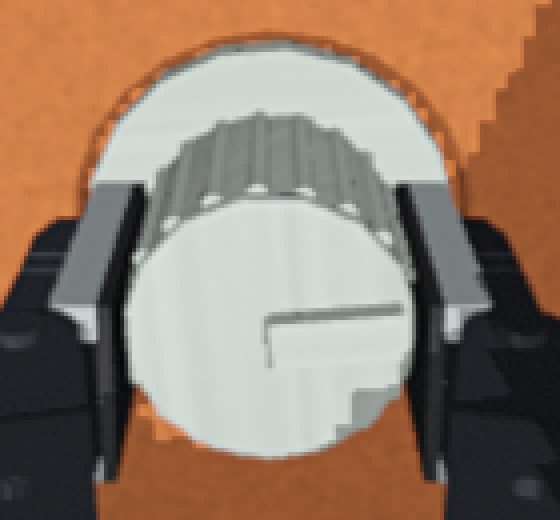

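The cap is at about 80° to the planter's x. I start lifting straight up, slowly.

Emit:
{"op": "play_rows", "data": {"targets": [[0,0,0,-2,0],[0,0,0,-5,0],[0,0,0,-8,0],[0,0,0,-11,0],[0,0,0,-14,0]]}}

```text
time: 16.28
tool_pos: [0.5687, -0.2216, 0.1651]
tool_rot: [-2.302, -2.138, 0.0]
wrist_force: [-0.0, -0.9, -1.6]
grip_width: 0.403
```

```bash
python3 - <<'E'
from h import *
p=grab("wrist"); cv2.imwrite("pics/j4.png",p["color"]);s=sense();print(s["wrist_force"],s["ft_torque"]); go(.5689,-.2218,.1515,87)
E
```

```text
[0.18834543 0.54713534 0.05588462] [-0.00661234 -0.06141347 -0.00021063]
tcp [ 0.5689 -0.2217  0.1658] yaw 85.77 tilt 0.04 shift mm [-0.1  0.  14.3] turn -1.23
```

View pics/j4.png

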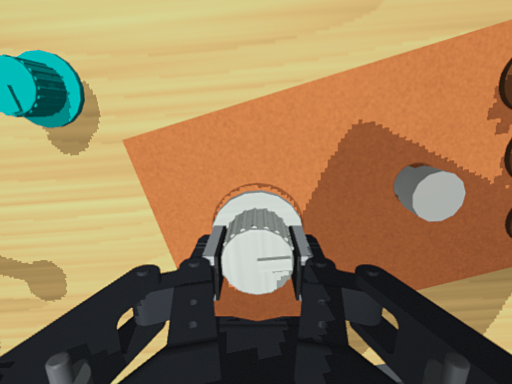

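Emit:
{"op": "play_rows", "data": {"targets": [[0,0,0,-15,0],[0,0,0,-35,0],[0,0,0,-55,0],[0,0,0,-75,0],[0,0,0,-90,0]]}}

```text
time: 16.75
tool_pos: [0.5688, -0.2217, 0.2567]
tool_rot: [2.301, 2.137, 0.001]
wrist_force: [0.1, 0.9, -0.7]
grip_width: 0.402
```

Emit:
{"op": "play_rows", "data": {"targets": [[0,0,0,0,0],[0,0,0,0,0],[0,0,0,0,0],[0,0,0,0,0],[0,0,0,0,0]]}}

```text
time: 17.17
tool_pos: [0.5684, -0.2215, 0.2537]
tool_rot: [-2.3, -2.137, 0.001]
wrist_force: [-0.8, -0.3, -1.7]
grip_width: 0.401
```

Emit:
{"op": "play_rows", "data": {"targets": [[0,0,0,0,0],[0,0,0,0,0],[0,0,0,0,0],[0,0,0,0,0],[0,0,0,0,0]]}}

```text
time: 17.58
tool_pos: [0.5687, -0.2216, 0.2548]
tool_rot: [-2.302, -2.138, -0.0]
wrist_force: [0.0, 0.7, -1.7]
grip_width: 0.401
```

```bash
python3 - <<'E'
from h import *
p=grab("wrist"); cv2.imwrite("pics/k1.png",p["color"]);s=sense();print(s["wrist_force"],s["joint_vel"],s["grip_width"]); go(.5689,-.2218,.255,87)
q=grab("side"); cv2.imwrite("pics/k2.png",cv2.resize(q["color"][80:220,200:330],None,fx=4.2,fy=4.2,interpolation=cv2.INTER_CUBIC))
t=grab("top"); cv2.imwrite("pics/k3.png",t["color"])
E
```

```text
[-0.59567284 -0.6541702  -1.63258733] [ 0.00019221  0.00085562  0.00288505  0.00016264 -0.00064458 -0.00064164] 0.4075856437176344
tcp [ 0.5687 -0.2216  0.2549] yaw 85.79 tilt 0.0 shift mm [-0.2  0.2 -0.1] turn -1.21
```

View pics/k1.png

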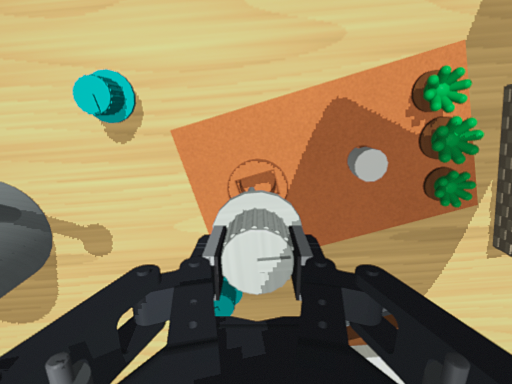

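View pics/k2.png

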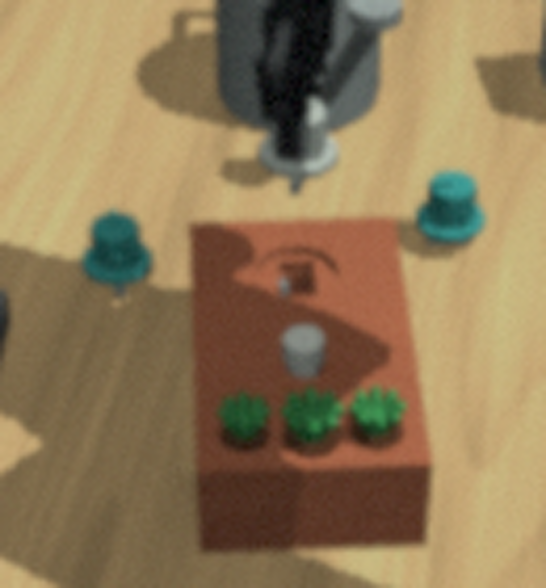

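View pics/k3.png

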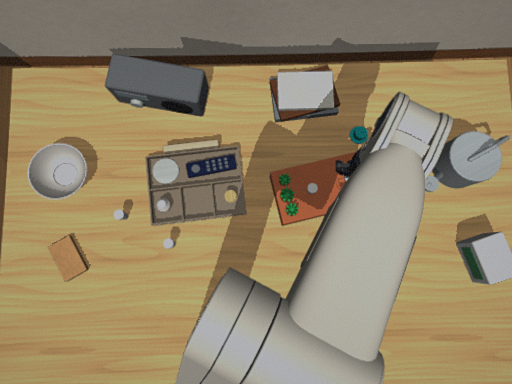

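The cap is held clear at side (300,150)/crop with its stem visible. The plug is still standing in the hole at top (312,188), and the vase, spool, navy remote and coaster are where they were. Handing in.

```bash
python3 -c "
from h import *
print(bot.sign_off())"
```

```text
the job is handed in; nothing more can be done
None
```

The plug is seated in the feed hole, and the job was handed in with the cap held steady well above the planter. The sign-off gives no verdict, so the results below rest on my own readings.

- **Plug:** I took the white plug from the tray's middle compartment, the rightmost of the look-alikes, and lowered it into the feed hole. It met the floor with the tool at 153 mm, the height expected for full seating, and I pressed to 16 N. A model overlay on the side view matched the seated position, and it was still standing there in the last pictures.
- **Cap:** Clockwise it stopped, with 0.4 N m of resistance about 23° from the planter's x. Anticlockwise it turned freely to about 80° and lifted straight out with no lateral force.
- **Final pose:** The cap is gripped at 40% opening and steady. Its origin is about 172 mm high, so its lowest part is about 78 mm above the deck.
- **Bystanders:** The last top view shows the vase, spool, navy remote and coaster where they started.
- **Disagreements:** Measured tool positions swayed by 2–3 mm while the arm settled, and one wrist-camera fit of the plug's head height was about 5 mm off. I checked alignment in the wrist pictures before each grasp and the insertion.

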